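# Clamp the retaining ring in its bench fixture

### The arm

A 6-joint arm with a two-finger parallel gripper is mounted at the origin on a cart in front of the work surface, level with it; the furniture and walls round the work are solid. World frame = base frame: x ahead of the robot, y to its left, z up, the work surface at z = 0. Lengths are in m, angles in rad, forces in N, time in s.
With the tool pointing down it reaches from about 0.375 to 0.9 m from the base axis. Payload 3.1 kg.
Tool frame: the origin (TCP) lies between the finger pads; the fingertips stand 8 mm ahead of it and the grasp point (between the pads) lies 11 mm behind it; z points along the fingers, y is the line along which they close (so a half turn about z gives the same grasp; the last joint's range is limited). The gripper opens to 87 mm and grips with 3 to 60 N. Pads are 19 mm wide; open, the fingers measure 117 mm over their backs; the gripper's body (75 mm by 190 mm) begins 51 mm behind the grasp point.
Start: joints at [-1.375, 0.527, 1.433, -0, 1.181, -0.178], TCP at [0.228, -0.582, 0.231] pointing down, gripper open.
Joint ranges: [-3.08, 3.08], [-0.75, 2.2], [0.22, 2.44], [-1.43, 4.57], [0, 2.65], [-2.85, 2.85]. Speed limits (rad/s): [2.79, 2.79, 3.14, 3.14, 3.14, 3.14].

### API

Orientations are given as a unit quaternion [x, y, z, w].
In Python, from rig import robot, vision, job gives the robot as it stands.
- The arm moves only by the shell command python3 -m handwheel 'ROWS' [OPENING] [FORCE]. ROWS is JSON, a list of rows, each a list of 4 numbers: the shift along the tool's x, y, z as a fraction of full scale, then the turn about the tool's z as a fraction of full scale. A call has 1 to 20 rows; each row is the pose to reach, as a shift and turn from the pose commanded when the call began, along the tool's axes at that moment, turning the shorter way round; what a row does not reach only later rows make up. Full scale, the value 1, is 300 mm for a shift and 2 pi rad for a turn. A row lasts 1/12 s, in which the tool goes at most 41.7 mm and 7.16 degrees, less where a joint would pass 70% of its speed; a pose out of reach is approached as far as the arm can. A call with a number of a shift or a turn outside -1 to 1 is refused whole. A call with a gripper value outside its range is refused whole. OPENING is the opening in per cent of the stroke, from 0 (shut) to 100 (fully open), set as the call begins (- or left out, the last holds). The fingers move at their own pace and stop on an object; FORCE is the grip in N (left out, the last holds). Time passes only in rows, so rows that repeat a pose let the fingers close. It gives the time, the measured TCP pose, the force, the opening and the grip force at its end, in the units of the state.
- robot.get_obs(): the state, without advancing time (a new reading comes with each control period).
- vision.camera(name): name is "scene" or "top" or "wrist"; returns a dict with "frame" (400x640x3 uint8, red, green, blue), "K" (3x3 intrinsics, pixels), "cam_to_world" (4x4, takes a point from camera to world coordinates); the wrist camera has in their place "hand_eye" (4x4, takes a point from camera to tool coordinates, whose origin is the TCP and whose axes are the flange's). Camera axes: x right, y down, z forward; pixel columns grow to the right and rows downward; lengths in m; the calibration is good to about 2 mm. The wrist camera is an equidistant fisheye: a pixel r from the principal point sees the ray r / f radians off the axis. A picture is of the moment at which its call begins: read the wrist's pose just before it. There is no depth.
- job.hand_in(): hands the job in; it is judged then, once.
Trained networks look in the newest picture that a camera, given by its name, has taken for a name from the list of things; names that differ only in an ending like _2 or _b are one class to them, and where a whole thing is asked for, a point or a joint stands for the part that bears it (a point fixed in the world has none). Each returns a list of dicts, best first, with "conf" (0 to 1); they miss things now and then, are a little off and sometimes report something else, mostly with a low value. They report only what shows in the picture. A call takes as long as a camera call. They do not tell look-alikes from the thing itself.
- vision.look_for(camera, label): "point" ([row, column] in pixels, amid what is visible of it).
- vision.outline_of(camera, label): "mask" (400x640 bool, what is visible of it) and "point" ([row, column] in pixels, amid what is visible of it).
The state is a dict: "time": time; "q": joint angles; "joint_velocities": joint speeds; "joint_torque": joint torques, N m; "position": TCP position; "tool_rot": TCP orientation; "ft_force": force on the tool from outside, world axes, zero at the start; "moment": the same for the moment, N m; "grip_width": finger opening in m; "grip_force": force on a finger pad.
Only numpy, scipy, OpenCV 4.12 (cv2) and the standard library are available. Lean on these libraries where they do the work, as an engineer would, in place of code of your own. Each camera call takes 0.05 s, during which the arm holds its last target. There are 200 camera calls.

### The job

Clamp the white ring down in the bench fixture: with the outside of a finger, push the blue strap round by its black post until it stops over the ring, and only then push the red cam lever all the way down and move clear. Nothing is to be grasped or lifted; the ring stays in its nest, and the loose sampler cone, glass beaker and bench timer beside the fixture are left where they are.

Things in the scene. Friction and masses are not known exactly. Their poses are not given: they have to be found in the camera images.
- fixture: The clamp fixture, screwed down (fixed): aluminium plate 84 (x) x 150 (y) x 12 mm. Origin: centre of the plate's underside, on the bench. x across the plate, y along it, z up. In its frame the vertical pivot of the strap is at (0, +30) mm and the ring's nest at (0, -28) mm. A 4 mm radius steel stop pin stands at (14.5, +10) mm, top 48 mm above the bench.
- pivot (a point): Centre of the strap's vertical pivot, 61 mm above the bench (fixed to the fixture): the lever's horizontal hinge pin crosses the pivot axis here. A tall instrument cabinet stands on the bench behind and to the right of the fixture (its front face about 0.57 m ahead of the robot, from 0.22 m left of it to the right): keep the arm clear of it.
- nest (a point): Centre of the nest floor, top of the plate, 12 mm above the bench: a grey raised collar 59 mm outside diameter, 7 mm high, that holds the ring.
- strap (a joint): Angle (rad) of the blue clamp strap about the vertical pivot. 0 = against its stop, over the ring, pointing along the fixture's -y; it grows clockwise seen from above, so at 1.57 the strap points to the fixture's -x. Starts at 0.9 to 1.5, open stop at 1.75. Friction about 0.05 N m: it stays where it is left.
- strap_pad (a point): Black rubber pad under the strap, 30 mm diameter, 58 mm from the pivot; this point is the centre of its lower face, about 2.5 mm above the ring's top when the lever is up. The strap is 20 mm wide, 10 mm thick, ends 92 mm from the pivot; its top is 52 mm above the bench.
- push_post (a point): Black upright post on the end of the strap, for pushing it: 12 mm diameter, 28 mm high, 84 mm from the pivot, rounded top. This point is half-way up the post, 66 mm above the bench.
- cam_lever (a joint): Angle (rad) of the red cam lever above horizontal. 0 = fully down (clamped, on its stop), 0.95 = fully up; starts at 0.8 to 0.95. Hinged on the strap at the pivot, it turns with the strap and points the opposite way. Friction about 0.12 N m (3 to 4 N at 35 mm from the pivot); it stays where it is left. Its cam drives the pad 3.5 mm down onto the ring.
- lever_end (a point): Point on the lever's centreline near its free end, 70 mm from the hinge pin. Bar 10 mm diameter, then from 26 mm out to 77 mm from the hinge pin a round red grip 15 mm in diameter.
- ring_center (a point): Centre of the loose white knurled retaining ring in the nest, 46 mm outside diameter, 20 mm high; lies flat, this point 10 mm above the nest floor.
- cone_center (a point): Loose metal sampler cone lying on the bench, 48 mm diameter, 17 mm high; point half-way up.
- beaker_center (a point): Loose empty glass beaker, 56 mm diameter, 70 mm high; point half-way up.
- timer_center (a point): Loose white bench timer, 62 x 66 x 18 mm; point half-way up.
Not all that is in view belongs to the job. Leave any brown or green look-alike of the part that bears ring_center alone.

How it is judged:
By the outcome, as a careful person would: the job done as asked, in the order asked, and still so for the second after the job is handed in, with the robot touching nothing.
It also fails if it takes over 53 s, if anything falls off the work surface, if the arm or the gripper's body presses on something with over 40 N, if the wrist force passes 120 N, or if a joint passes its speed limit or range.

## Working session

There is one attempt and no reset: what is moved stays moved. The work goes in short steps, Python scripts to look and compute and a shell command to move; the robot and the scene stay as the last step left them, time stands still between calls to the robot, and variables do not carry over. Pictures are saved under pics/ and viewed, at most 10 in all, crops included, and the job is handed in when it is done.

```bash
mkdir -p pics; cat > h.py <<'E'
import numpy as np,cv2
from rig import robot,vision,job
def ray(c,rc):
    K=c["K"];T=np.array(c["cam_to_world"]);d=T[:3,:3]@np.linalg.inv(K)@np.array([rc[1],rc[0],1.]);return T[:3,3],d
def atz(c,rc,z):
    o,d=ray(c,rc);return o+d*(z-o[2])/d[2]
def tri(cs,ps):
    A=np.zeros((3,3));b=np.zeros(3)
    for c,p in zip(cs,ps):
        o,d=ray(c,p);d=d/np.linalg.norm(d);M=np.eye(3)-np.outer(d,d);A+=M;b+=M@o
    return np.linalg.solve(A,b)
def proj(c,p):
    T=np.linalg.inv(np.array(c["cam_to_world"]));q=c["K"]@(T[:3,:3]@p+T[:3,3]);return q[1]/q[2],q[0]/q[2]
E
cat > a.py <<'E'
from h import *
np.set_printoptions(precision=4,suppress=True)
cs={}
for n in("scene","top"):
    c=vision.camera(n);cs[n]=c;cv2.imwrite(f"pics/{n}0.png",c["frame"][:,:,::-1])
Z=dict(fixture=.012,pivot=.061,nest=.012,strap=.052,strap_pad=.03,push_post=.066,cam_lever=.09,lever_end=.11,ring_center=.032,cone_center=.0085,beaker_center=.035,timer_center=.018)
for l,z in Z.items():
    P=[]
    for n,c in cs.items():
        r=vision.look_for(n,l)
        for d in r[:3]: print(l,n,round(d["conf"],2),np.round(d["point"]),atz(c,d["point"],z))
        if r:P.append((c,r[0]["point"]))
    if len(P)==2:print("   tri",tri(*zip(*P)))
o=robot.get_obs();print(o["position"],o["tool_rot"],o["ft_force"],o["grip_width"],o["time"])
E
python3 a.py
```

```text
fixture scene 0.57 [218. 314.] [0.5053 0.3237 0.012 ]
fixture scene 0.28 [182. 305.] [0.6126 0.2757 0.012 ]
fixture top 0.59 [226. 301.] [0.5109 0.3117 0.012 ]
   tri [ 0.5157  0.3137 -0.0066]
pivot scene 0.76 [215. 312.] [0.4822 0.3459 0.061 ]
pivot scene 0.22 [206. 313.] [0.5003 0.33   0.061 ]
nest scene 0.82 [211. 315.] [0.5199 0.3099 0.012 ]
nest top 0.91 [227. 304.] [0.5083 0.3061 0.012 ]
   tri [0.511  0.3098 0.0189]
strap scene 0.79 [209. 313.] [0.5007 0.3305 0.052 ]
strap top 0.72 [234. 295.] [0.4891 0.3231 0.052 ]
   tri [0.4933 0.3277 0.0552]
strap_pad scene 0.69 [207. 314.] [0.519  0.3149 0.03  ]
strap_pad top 0.59 [231. 295.] [0.4987 0.3244 0.03  ]
strap_pad top 0.4 [254. 295.] [0.4574 0.3269 0.03  ]
   tri [0.4969 0.326  0.0576]
push_post scene 0.61 [206. 315.] [0.4958 0.327  0.066 ]
push_post top 0.56 [230. 291.] [0.4948 0.3295 0.066 ]
   tri [0.4939 0.329  0.0693]
cam_lever scene 0.5 [176. 304.] [0.565  0.3097 0.09  ]
cam_lever scene 0.48 [186. 308.] [0.5342 0.3194 0.09  ]
cam_lever top 0.79 [203. 293.] [0.5379 0.322  0.09  ]
   tri [0.5342 0.3242 0.1219]
lever_end sce
[... 409 characters left out ...]
2 ]
   tri [0.5412 0.2781 0.1171]
cone_center scene 0.56 [234. 353.] [0.4175 0.2768 0.0085]
cone_center scene 0.45 [186. 305.] [0.6049 0.2813 0.0085]
cone_center top 0.7 [225. 302.] [0.513  0.3098 0.0085]
   tri [ 0.4758  0.2845 -0.0178]
beaker_center scene 0.75 [177. 309.] [0.6032 0.2711 0.035 ]
beaker_center top 0.83 [170. 314.] [0.612 0.279 0.035]
   tri [0.6072 0.2751 0.0362]
timer_center scene 0.87 [210. 396.] [0.4093 0.1546 0.018 ]
timer_center scene 0.75 [214. 317.] [0.5073 0.3136 0.018 ]
timer_center top 0.95 [260. 394.] [0.4311 0.1462 0.018 ]
   tri [ 0.4289  0.1377 -0.0109]
[ 0.2282 -0.5818  0.2305] [ 0.9826  0.1858  0.     -0.    ] [-0.3589 -0.5603 -0.5581] 0.08704423367281187 1.3
```

```bash
python3 - <<'E'
import cv2
a=cv2.imread("pics/top0.png")[130:300,240:440];b=cv2.imread("pics/scene0.png")[130:270,230:430]
cv2.imwrite("pics/t1.png",cv2.resize(a,None,fx=3.5,fy=3.5,interpolation=cv2.INTER_CUBIC))
cv2.imwrite("pics/s1.png",cv2.resize(b,None,fx=4,fy=4,interpolation=cv2.INTER_CUBIC))
E
```

```text
(no output)
```

View pics/t1.png

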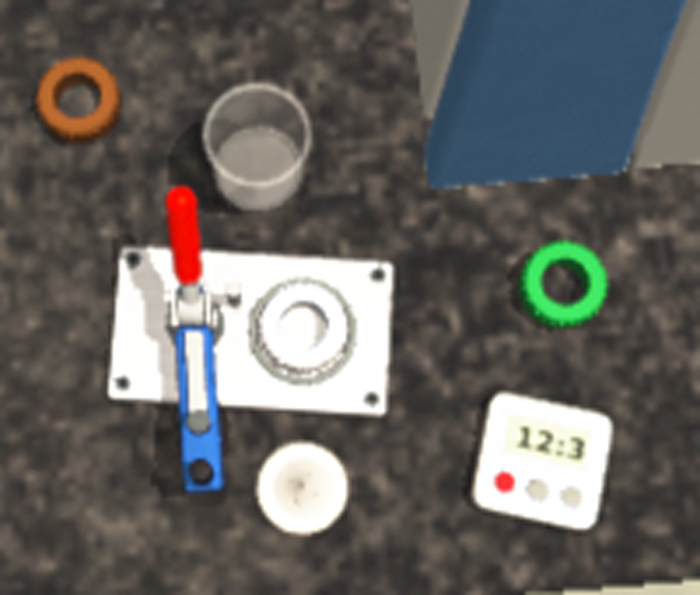

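View pics/s1.png

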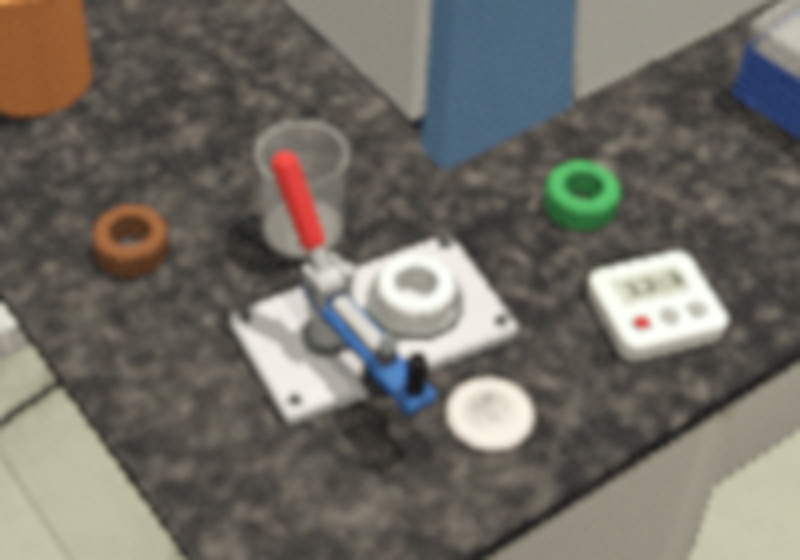

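View pics/scene0.png

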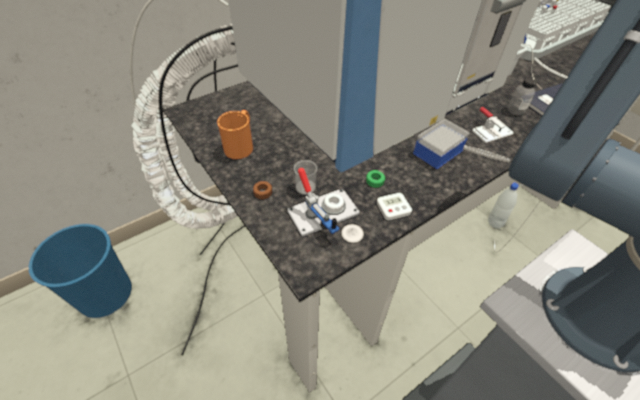

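White ring: three rings are visible. The brown one is at top px (158,262), the green one at (211,401), and the white one at (223,326). The enlarged crop shows the white one sitting in the grey nest collar on the plate, so it's the right one. The post is at top (265,297) and scene (224,334). The cone is close to the post's path but only 17 mm high.

```bash
cat > b.py <<'E'
from h import *
np.set_printoptions(precision=4,suppress=True)
s=vision.camera("scene");t=vision.camera("top")
T=lambda x,y:(130+y/3.5-.36,240+x/3.5-.36)
S=lambda x,y:(130+y/4-.4,230+x/4-.4)
cor=[atz(t,T(*p),.012) for p in((122,247),(393,263),(385,415),(108,399))]
ce=np.mean(cor,0);print("corners top",cor,ce)
sc=[atz(t,T(*p),.012) for p in((133,259),(378,274),(372,399),(122,383))];print("screws",np.mean(sc,0))
cs=[atz(s,S(*p),.012) for p in((233,320),(442,238),(518,322),(293,418))];print("scene corners",cs,np.mean(cs,0))
yv=(sc[0]+sc[3]-sc[1]-sc[2]);xv=sc[0]+sc[1]-sc[2]-sc[3];print("yaw",np.arctan2(-yv[0],yv[1]),np.arctan2(xv[1],xv[0]))
print("post mid top@66",atz(t,T(201,472),.075),"scene",atz(s,S(416,375),.066),tri([t,s],[T(201,471),S(416,372)]))
print("ring",atz(t,T(302,323),.032))
print("lever end tri",tri([t,s],[T(181,196),S(286,162)]))
print("pivot top",atz(t,T(194,307),.061))
for n in("scene","top"):
    r=vision.outline_of(n,"push_post")
    for d in r[:2]:print(n,d["conf"],d["point"],d["mask"].sum())
E
python3 b.py
```

```text
corners top [array([0.5646, 0.3591, 0.012 ]), array([0.5431, 0.2122, 0.012 ]), array([0.4606, 0.2248, 0.012 ]), array([0.4817, 0.372 , 0.012 ])] [0.5125 0.292  0.012 ]
screws [0.5136 0.2923 0.012 ]
scene corners [array([0.5598, 0.3605, 0.012 ]), array([0.5428, 0.2183, 0.012 ]), array([0.4634, 0.2225, 0.012 ]), array([0.4803, 0.3708, 0.012 ])] [0.5116 0.293  0.012 ]
yaw -0.1480134439929269 -0.14845170514658004
post mid top@66 [0.433  0.3227 0.075 ] scene [0.4335 0.3231 0.066 ] [0.4341 0.3229 0.0678]
ring [0.5106 0.2653 0.032 ]
lever end tri [0.562  0.3202 0.1179]
pivot top [0.5185 0.3206 0.061 ]
scene 0.82 [207.2, 313.2] 676
top 0.66 [232.4, 292.9] 965
```

```bash
cat > g.py <<'E'
import sys,json,numpy as np
from scipy.spatial.transform import Rotation as R
from rig import robot
o=robot.get_obs();r=R.from_quat(o["tool_rot"]);x=r.as_matrix()[:,0]
print("t",round(o["time"],2),"p",np.round(o["position"],4),"yaw",round(np.degrees(np.arctan2(x[1],x[0])),1),"q",np.round(o["q"],2),"F",np.round(o["ft_force"],1))
for w in json.loads(sys.argv[1]):print(w,np.round(r.inv().apply(np.array(w)-o["position"])/.3,4))
E
python3 -m handwheel '[[0.877,-0.666,0,-0.303],[0.877,-0.666,0,-0.303],[0.877,-0.666,0,-0.303],[0.877,-0.666,0,-0.303],[0.877,-0.666,0,-0.303],[0.877,-0.666,0,-0.303],[0.877,-0.666,0,-0.303],[0.877,-0.666,0,-0.303],[0.877,-0.666,0,-0.303],[0.877,-0.666,0,-0.303],[0.877,-0.666,0,-0.303],[0.877,-0.666,0,-0.303],[0.877,-0.666,0,-0.303],[0.877,-0.666,0,-0.303],[0.877,-0.666,0,-0.303],[0.877,-0.666,0,-0.303],[0.877,-0.666,0,-0.303],[0.877,-0.666,0,-0.303]]' 0 20
python3 g.py '[[0.40,0.0,0.23],[0.40,0.15,0.23],[0.40,0.2,0.23]]'
```

```text
time: 3.0
position: [0.4003, -0.2998, 0.2306]
tool_rot: [0.419, 0.908, -0.0, 0.0]
ft_force: [-0.3, -0.2, 0.0]
grip_width: 0.0006
grip_force: 0.0
t 3.0 p [ 0.4003 -0.2998  0.2306] yaw 130.4 q [-0.87  0.36  1.74  0.    1.04 -1.57] F [-0.3 -0.2  0. ]
[0.4, 0.0, 0.23] [0.7612 0.6475 0.002 ]
[0.4, 0.15, 0.23] [1.1417 0.9717 0.0019]
[0.4, 0.2, 0.23] [1.2686 1.0798 0.0019]
```

```bash

python3 -m handwheel '[[0.98,0.83,0,0],[0.98,0.83,0,0],[0.98,0.83,0,0],[0.98,0.83,0,0],[0.98,0.83,0,0],[0.98,0.83,0,0],[0.98,0.83,0,0],[0.98,0.83,0,0],[0.98,0.83,0,0],[0.98,0.83,0,0],[0.98,0.83,0,0],[0.98,0.83,0,0]]' | head -2
python3 g.py '[[0.41,0.35,0.17],[0.41,0.35,0.065]]'
```

```text
time: 4.0
position: [0.3987, 0.086, 0.2307]
t 4.0 p [0.3987 0.086  0.2307] yaw 130.6 q [-0.06  0.23  1.95 -0.    0.96 -0.77] F [0.7 0.4 0.5]
[0.41, 0.35, 0.17] [0.6436 0.6015 0.2018]
[0.41, 0.35, 0.065] [0.6439 0.6015 0.5518]
```

```bash

python3 -m handwheel '[[0.644,0.6015,0.2,0],[0.644,0.6015,0.2,0],[0.644,0.6015,0.2,0],[0.644,0.6015,0.2,0],[0.644,0.6015,0.2,0],[0.644,0.6015,0.2,0],[0.644,0.6015,0.2,0],[0.644,0.6015,0.2,0],[0.644,0.6015,0.2,0],[0.644,0.6015,0.3,0],[0.644,0.6015,0.4,0],[0.644,0.6015,0.5,0],[0.644,0.6015,0.543,0],[0.644,0.6015,0.543,0],[0.644,0.6015,0.543,0]]' | head -2
python3 g.py '[[0.423,0.3348,0.0676],[0.428,0.3051,0.0676],[0.4426,0.2798,0.0676],[0.4649,0.2611,0.0676],[0.4945,0.2507,0.0676],[0.4975,0.2495,0.0676]]'
python3 - <<'E'
from h import *
for n,(a,b,c,d) in dict(scene=(130,270,230,430),top=(150,320,230,430)).items():
    f=vision.camera(n)["frame"][a:b,c:d,::-1];globals()[n]=cv2.resize(f,(400,300),interpolation=cv2.INTER_CUBIC)
cv2.imwrite("pics/p2.png",np.hstack([scene,top]))
E
```

```text
time: 5.25
position: [0.4109, 0.3476, 0.0676]
t 5.25 p [0.4109 0.3476 0.0676] yaw 130.3 q [ 0.49  0.66  1.78 -0.    0.7  -0.21] F [0.9 0.  0.1]
[0.423, 0.3348, 0.0676] [-0.0585  0.0032 -0.0001]
[0.428, 0.3051, 0.0676] [-0.1448 -0.0482 -0.    ]
[0.4426, 0.2798, 0.0676] [-0.2405 -0.0657  0.    ]
[0.4649, 0.2611, 0.0676] [-0.3362 -0.0493 -0.    ]
[0.4945, 0.2507, 0.0676] [-4.265e-01  3.500e-03 -1.000e-04]
[0.4975, 0.2495, 0.0676] [-4.36e-01  8.50e-03 -1.00e-04]
```

View pics/p2.png

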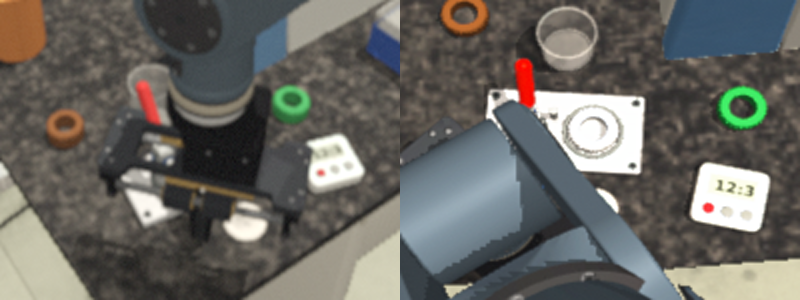

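Fingers stand just left of the post, with no contact force. Now I'll push the post round, stopping just short of the end.

```bash

python3 -m handwheel '[[-0.03,0,0,0],[-0.058,0.002,0,0],[-0.08,-0.012,0,0],[-0.1,-0.025,0,0],[-0.12,-0.037,0,0],[-0.145,-0.048,0,0],[-0.17,-0.056,0,0],[-0.195,-0.062,0,0],[-0.22,-0.065,0,0],[-0.24,-0.066,0,0],[-0.265,-0.065,0,0],[-0.29,-0.062,0,0],[-0.315,-0.056,0,0],[-0.337,-0.049,0,0],[-0.36,-0.038,0,0],[-0.38,-0.026,0,0],[-0.4,-0.013,0,0],[-0.415,-0.004,0,0],[-0.42,0,0,0],[-0.42,0,0,0]]' 
python3 g.py '[[0.4945,0.2507,0.0676],[0.5005,0.2495,0.0676]]'
```

```text
time: 7.02
position: [0.4935, 0.2539, 0.0678]
tool_rot: [0.419, 0.908, 0.001, 0.001]
ft_force: [0.4, -0.4, 0.1]
grip_width: 0.0004
grip_force: 0.0
t 7.02 p [0.4935 0.2539 0.0678] yaw 130.5 q [ 0.27  0.67  1.74 -0.    0.73 -0.43] F [ 0.4 -0.4  0.1]
[0.4945, 0.2507, 0.0676] [-0.0104 -0.0044  0.0006]
[0.5005, 0.2495, 0.0676] [-0.0264  0.0082  0.0007]
```

```bash

python3 -m handwheel '[[-0.006,0,0,0],[-0.01,0.002,0,0],[-0.014,0.004,0,0],[-0.014,0.004,0,0]]' | sed -n 1,4p
python3 -m handwheel '[[-0.003,0.002,0,0],[-0.006,0.004,0,0],[-0.006,0.004,0,0]]' | sed -n 2,4p
python3 -m handwheel '[[-0.003,0.002,0,0],[-0.006,0.004,0,0],[-0.006,0.004,0,0]]' | sed -n 2,4p
```

```text
time: 7.35
position: [0.496, 0.2515, 0.0677]
tool_rot: [0.419, 0.908, 0.0, 0.0]
ft_force: [0.3, 0.2, 0.7]
position: [0.4963, 0.2513, 0.0676]
tool_rot: [0.419, 0.908, -0.001, -0.002]
ft_force: [-4.3, 2.7, 3.0]
position: [0.4964, 0.2511, 0.0676]
tool_rot: [0.419, 0.908, -0.001, -0.003]
ft_force: [-6.8, 6.0, 5.3]
```

The strap is on its stop: force rises to about 10 N with no further motion, and the implied post position matches the predicted one. Backing off, then lifting to look.

```bash

python3 -m handwheel '[[0.03,0,0,0],[0.07,0,0,0],[0.1,0,0,0],[0.1,0,0,0],[0.1,0,-0.1,0],[0.1,0,-0.2,0],[0.15,0,-0.3,0],[0.3,-0.2,-0.35,0],[0.4,-0.3,-0.35,0],[0.4,-0.3,-0.35,0],[0.4,-0.3,-0.35,0]]' | sed -n 1,4p
python3 g.py '[[0.5218,0.3546,0.17],[0.5218,0.3546,0.14]]'
python3 - <<'E'
from h import *
for n,(a,b,c,d) in dict(scene=(130,270,230,430),top=(150,320,230,430)).items():
    f=vision.camera(n)["frame"][a:b,c:d,::-1];globals()[n]=cv2.resize(f,(400,300),interpolation=cv2.INTER_CUBIC)
cv2.imwrite("pics/p3.png",np.hstack([scene,top]))
E
```

```text
time: 8.77
position: [0.3448, 0.2813, 0.1726]
tool_rot: [0.417, 0.909, -0.003, -0.003]
ft_force: [-0.5, -0.6, -0.0]
t 8.77 p [0.3448 0.2813 0.1726] yaw 130.7 q [ 0.43  0.39  1.93  0.    0.84 -0.28] F [-0.5 -0.6 -0. ]
[0.5218, 0.3546, 0.17] [-0.1993  0.6066  0.0027]
[0.5218, 0.3546, 0.14] [-0.1996  0.6075  0.1027]
```

View pics/p3.png

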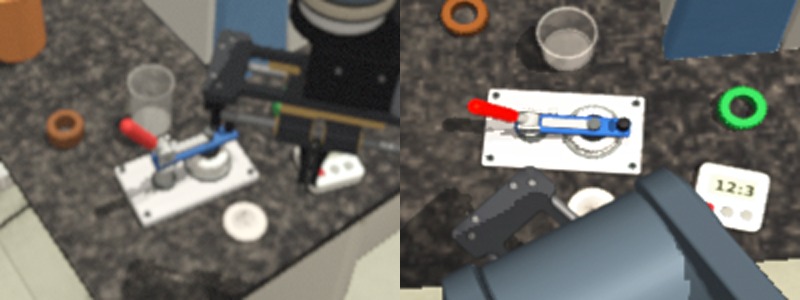

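Strap lies over the ring, on the lever's opposite side (top crop: post (622,126), lever tip (473,103)); the cone, beaker and timer haven't moved.

```bash
python3 - <<'E'
from h import *
s=vision.camera("scene");t=vision.camera("top")
print(tri([t,s],[(150+103*.5667-.3,230+36.8),(130+127*.4667-.3,230+63.2)]), "expect .5236 .3665 .118")
print(atz(t,(150+124*.5667-.3,230+111),.08),"post expect .5045 .2389")
E
python3 -m handwheel '[[-0.2,0.607,0,0],[-0.2,0.607,0,0],[-0.2,0.607,0,0],[-0.2,0.607,0,0],[-0.2,0.607,0,0],[-0.2,0.607,0,0.136],[-0.2,0.607,0,0.136],[-0.2,0.607,0,0.136],[-0.2,0.607,0,0.136],[-0.2,0.607,0,0.136],[-0.2,0.607,0,0.136],[-0.2,0.607,0,0.136],[-0.2,0.607,0,0.136],[-0.2,0.607,0,0.136]]' | sed -n 1,4p
python3 g.py '[[0.5218,0.3546,0.14],[0.5218,0.3546,0.0765],[0.525,0.376,0.0765]]'
```

```text
[0.52698886 0.36396427 0.11475475] expect .5236 .3665 .118
[0.50335471 0.24010517 0.08      ] post expect .5045 .2389
time: 10.13
position: [0.5325, 0.3554, 0.1722]
tool_rot: [0.757, 0.654, 0.0, 0.0]
ft_force: [0.3, 0.1, -0.6]
t 10.13 p [0.5325 0.3554 0.1722] yaw 81.6 q [ 0.41  0.61  1.45 -0.    1.08  0.56] F [ 0.3  0.1 -0.6]
[0.5218, 0.3546, 0.14] [-0.0079 -0.035   0.1072]
[0.5218, 0.3546, 0.0765] [-0.0079 -0.0352  0.3188]
[0.525, 0.376, 0.0765] [ 0.0643 -0.035   0.3188]
```

```bash

python3 -m handwheel '[[-0.008,-0.028,0.03,0],[-0.008,-0.028,0.07,0],[-0.008,-0.028,0.1,0],[-0.008,-0.028,0.115,0],[-0.008,-0.028,0.13,0],[-0.008,-0.028,0.145,0],[-0.008,-0.028,0.16,0],[-0.008,-0.028,0.175,0],[-0.008,-0.028,0.19,0],[-0.008,-0.028,0.2,0]]' | sed -n 1,4p
python3 -m handwheel '[[0,0,0.013,0],[0,0,0.026,0],[0,0,0.04,0],[0,0,0.053,0],[0,0,0.066,0],[0,0,0.066,0]]' | sed -n 1,4p
python3 g.py '[[0.5240,0.3546,0.0765]]'
```

```text
time: 10.97
position: [0.5235, 0.3549, 0.1132]
tool_rot: [0.757, 0.653, 0.001, 0.001]
ft_force: [0.2, -0.0, 2.6]
time: 11.47
position: [0.5221, 0.3544, 0.0918]
tool_rot: [0.757, 0.653, -0.001, -0.0]
ft_force: [0.5, 0.7, 2.3]
t 11.47 p [0.5221 0.3544 0.0918] yaw 81.5 q [0.42 0.71 1.52 0.   0.91 0.57] F [0.5 0.7 2.3]
[0.524, 0.3546, 0.0765] [0.0017 0.0061 0.0511]
```

```bash

python3 -m handwheel '[[0,0.003,0.01,0],[0,0.003,0.02,0],[0,0.003,0.03,0],[0,0.003,0.04,0],[0,0.003,0.045,0],[0,0.003,0.045,0]]' | sed -n 1,4p
python3 -m handwheel '[[0,0,-0.02,0],[0,0,-0.05,0],[0.03,0,-0.05,0],[0.06,0,-0.05,0],[0.06,0,-0.03,0],[0.06,0,-0.015,0],[0.06,0,0,0],[0.06,0,0,0]]' | sed -n 1,4p
python3 -m handwheel '[[0,0,0.004,0],[0,0,0.008,0],[0,0,0.008,0]]' | sed -n 1,4p
python3 g.py '[[0.5270,0.3726,0.0765]]'
```

```text
time: 11.97
position: [0.5236, 0.3547, 0.0792]
tool_rot: [0.757, 0.653, 0.0, 0.0]
ft_force: [0.3, 0.3, 2.5]
time: 12.63
position: [0.5254, 0.3723, 0.0781]
tool_rot: [0.757, 0.653, -0.001, -0.0]
ft_force: [-0.3, 0.9, -0.1]
time: 12.88
position: [0.5256, 0.3721, 0.077]
tool_rot: [0.757, 0.653, -0.0, -0.0]
ft_force: [-0.9, 1.1, 1.5]
t 12.88 p [0.5256 0.3721 0.077 ] yaw 81.5 q [0.44 0.74 1.5  0.   0.9  0.59] F [-0.9  1.1  1.5]
[0.527, 0.3726, 0.0765] [0.0025 0.0044 0.0016]
```

Keep pressing in small steps until the stop shows as a force rise.

```bash
for i in 1 ; do
python3 -m handwheel '[[0,0,0.004,0],[0,0,0.008,0],[0,0,0.008,0]]' | sed -n 2,4p
python3 -m handwheel '[[0,0,0.004,0],[0,0,0.008,0],[0,0,0.008,0]]' | sed -n 2,4p
python3 -m handwheel '[[0,0,0.003,0],[0,0,0.006,0],[0,0,0.006,0]]' | sed -n 2,4p
done
```

```text
position: [0.5258, 0.3721, 0.0765]
tool_rot: [0.757, 0.653, -0.0, -0.0]
ft_force: [-3.1, -0.5, 11.4]
position: [0.5259, 0.3722, 0.0761]
tool_rot: [0.757, 0.653, 0.0, 0.0]
ft_force: [-6.3, -2.9, 21.0]
position: [0.526, 0.3722, 0.0757]
tool_rot: [0.757, 0.653, 0.001, 0.0]
ft_force: [-6.7, -3.5, 28.1]
```

The lever is on its stop, at the predicted height. Retreat straight up, then back towards the robot, and check.

```bash

python3 -m handwheel '[[0,0,-0.03,0],[0,0,-0.1,0],[0,0,-0.2,0],[0,0,-0.3,0],[0,0,-0.4,0],[0,0,-0.45,0],[0,-0.2,-0.45,0],[0,-0.35,-0.45,0],[0,-0.45,-0.45,0],[0,-0.45,-0.45,0],[0,-0.45,-0.45,0],[0,-0.45,-0.45,0]]' | sed -n 1,4p
python3 - <<'E'
from h import *
for n,(a,b,c,d) in dict(scene=(130,270,230,430),top=(150,320,230,430)).items():
    f=vision.camera(n)["frame"][a:b,c:d,::-1];globals()[n]=cv2.resize(f,(400,300),interpolation=cv2.INTER_CUBIC)
cv2.imwrite("pics/p4.png",np.hstack([scene,top]))
E
```

```text
time: 14.63
position: [0.393, 0.3923, 0.2056]
tool_rot: [0.757, 0.653, 0.001, 0.001]
ft_force: [1.1, 0.8, -0.0]
```

View pics/p4.png

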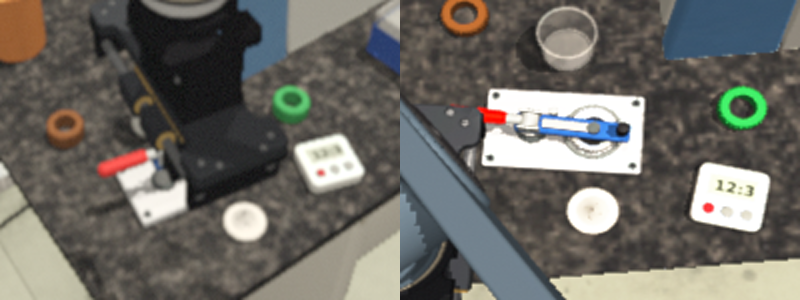

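```bash
python3 - <<'E'
import cv2,numpy as np
for n in("p3","p4"):
    f=cv2.imread(f"pics/{n}.png")[:,400:].astype(int);b,g,r=f[...,0],f[...,1],f[...,2]
    m=(b>120)&(r<80)&(b-g>50);m[:90]=0;m[160:]=0;m[:,:120]=0;m[:,240:]=0
    y,x=np.nonzero(m);print(n,len(x),x.mean(),y.mean(),np.polyfit(x,y,1)[0])
    k=(r+g+b<120);k[:100]=0;k[150:]=0;k[:,:205]=0;k[:,235:]=0;y,x=np.nonzero(k);print("post",x.mean(),y.mean())
E
```

```text
p3 704 190.15482954545453 128.29545454545453 0.02328726430560092
post 221.52631578947367 127.73684210526316
p4 681 190.15565345080765 131.66372980910427 0.06461605612418098
post 220.57575757575756 132.87878787878788
```

Compared with before, the strap has turned about 0.05 rad off its stop: the last hard press pushed the lever slightly sideways. I'll push the post home again.

```bash

python3 -m handwheel '[[0,0,0,-0.136],[0,0,0,-0.136],[0,0,0,-0.136],[0,0,0,-0.136],[0,0,0,-0.136],[0,0,0,-0.136],[0,0,0,-0.136],[0,0,0,-0.136],[0,0,0,-0.136],[0,0,0,-0.136]]' | sed -n 1,2p
python3 g.py '[[0.46,0.275,0.206],[0.46,0.275,0.0676]]'
```

```text
time: 15.57
position: [0.3936, 0.3919, 0.2052]
t 15.57 p [0.3936 0.3919 0.2052] yaw 130.3 q [ 0.58  0.47  1.64 -0.    1.04 -0.12] F [ 0.1  0.3 -0.4]
[0.46, 0.275, 0.206] [-0.4403 -0.0833 -0.0026]
[0.46, 0.275, 0.0676] [-0.4403 -0.0835  0.4587]
```

```bash

python3 -m handwheel '[[-0.44,-0.083,0,0],[-0.44,-0.083,0,0],[-0.44,-0.083,0,0],[-0.44,-0.083,0,0],[-0.44,-0.083,0.1,0],[-0.44,-0.083,0.2,0],[-0.44,-0.083,0.3,0],[-0.44,-0.083,0.4,0],[-0.44,-0.083,0.458,0],[-0.44,-0.083,0.458,0],[-0.44,-0.083,0.458,0]]' | sed -n 1,4p
python3 g.py '[[0.485,0.257,0.0676],[0.4945,0.2507,0.0676],[0.4975,0.2495,0.0676]]'
```

```text
time: 16.48
position: [0.459, 0.2755, 0.0672]
tool_rot: [0.419, 0.908, -0.001, -0.001]
ft_force: [0.7, -0.2, 1.0]
t 16.48 p [0.459  0.2755 0.0672] yaw 130.4 q [ 0.33  0.66  1.79  0.    0.7  -0.37] F [ 0.7 -0.2  1. ]
[0.485, 0.257, 0.0676] [-0.1032  0.026  -0.0013]
[0.4945, 0.2507, 0.0676] [-0.1397  0.0365 -0.0014]
[0.4975, 0.2495, 0.0676] [-0.1493  0.0415 -0.0014]
```

```bash

python3 -m handwheel '[[-0.05,0.012,0,0],[-0.1,0.026,0,0],[-0.11,0.028,0,0],[-0.115,0.03,0,0],[-0.12,0.031,0,0],[-0.12,0.031,0,0]]' | sed -n 2,4p
python3 -m handwheel '[[-0.004,0.002,0,0],[-0.008,0.003,0,0],[-0.008,0.003,0,0]]' | sed -n 2,4p
python3 -m handwheel '[[-0.004,0.002,0,0],[-0.008,0.003,0,0],[-0.008,0.003,0,0]]' | sed -n 2,4p
python3 -m handwheel '[[-0.004,0.002,0,0],[-0.008,0.003,0,0],[-0.008,0.003,0,0]]' | sed -n 2,4p
```

```text
position: [0.4901, 0.2539, 0.0684]
tool_rot: [0.419, 0.908, 0.0, 0.0]
ft_force: [0.3, -0.4, 0.2]
position: [0.4914, 0.2531, 0.0679]
tool_rot: [0.419, 0.908, -0.0, -0.0]
ft_force: [-0.8, 0.0, 0.5]
position: [0.4919, 0.2527, 0.0678]
tool_rot: [0.419, 0.908, -0.0, -0.002]
ft_force: [-5.2, 4.9, 2.9]
position: [0.4921, 0.2525, 0.0678]
tool_rot: [0.42, 0.908, -0.001, -0.004]
ft_force: [-8.2, 8.5, 4.9]
```

```bash

python3 -m handwheel '[[-0.004,0.002,0,0],[-0.008,0.003,0,0],[-0.008,0.003,0,0]]' | sed -n 2,4p
python3 -m handwheel '[[-0.004,0.002,0,0],[-0.008,0.003,0,0],[-0.008,0.003,0,0]]' | sed -n 2,4p
python3 -m handwheel '[[-0.004,0.002,0,0],[-0.008,0.003,0,0],[-0.008,0.003,0,0]]' | sed -n 2,4p
```

```text
position: [0.4936, 0.252, 0.0678]
tool_rot: [0.42, 0.908, -0.0, -0.005]
ft_force: [-9.1, 12.5, 6.3]
position: [0.4959, 0.2514, 0.0678]
tool_rot: [0.42, 0.908, 0.0, -0.005]
ft_force: [-10.3, 14.2, 5.7]
position: [0.4967, 0.2511, 0.0678]
tool_rot: [0.42, 0.907, 0.0, -0.007]
ft_force: [-13.0, 18.2, 6.8]
```

It slid back to its original stop position and the force is rising again. Backing off to check.

```bash

python3 -m handwheel '[[0.03,0,0,0],[0.07,0,0,0],[0.1,0,0,0],[0.1,0,0,0],[0.1,0,-0.1,0],[0.1,0,-0.2,0],[0.15,0,-0.3,0],[0.3,-0.2,-0.4,0],[0.4,-0.35,-0.4,0],[0.4,-0.35,-0.4,0],[0.4,-0.35,-0.4,0],[0.4,-0.35,-0.4,0]]' | sed -n 1,4p
python3 - <<'E'
from h import *
t=vision.camera("top")
for n,(a,b,c,d) in dict(scene=(130,270,230,430),top=(150,320,230,430)).items():
    f=vision.camera(n)["frame"][a:b,c:d,::-1];globals()[n]=cv2.resize(f,(400,300),interpolation=cv2.INTER_CUBIC)
cv2.imwrite("pics/p5.png",np.hstack([scene,top]))
f=top.astype(int);b,g,r=f[...,0],f[...,1],f[...,2]
m=(b>120)&(r<80)&(b-g>50);m[:90]=0;m[160:]=0;m[:,:120]=0;m[:,240:]=0
y,x=np.nonzero(m);print(len(x),x.mean(),y.mean(),np.polyfit(x,y,1)[0])
k=(r+g+b<120);k[:100]=0;k[150:]=0;k[:,:205]=0;k[:,235:]=0;y,x=np.nonzero(k);print("post",x.mean(),y.mean())
E
```

```text
time: 19.48
position: [0.3422, 0.2689, 0.1884]
tool_rot: [0.418, 0.909, -0.001, -0.0]
ft_force: [-1.2, 0.1, -0.1]
690 190.36666666666667 128.59565217391304 0.02487273612941358
post 221.15151515151516 128.0
```

View pics/p5.png

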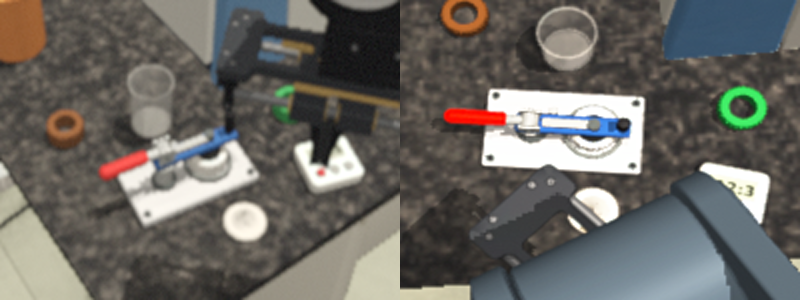

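```bash
python3 - <<'E'
from h import *
s=vision.camera("scene");t=vision.camera("top")
print(tri([t,s],[(150+116*.5667-.3,230+24),(130+170*.4667-.3,230+52.5)]),"flat: .528 .397 .061")
p=np.array([.528,.3965,.061]);print(proj(t,p),proj(s,p),(150+116*.5667-.3,254),(130+170*.4667-.3,282.5))
print(np.round(robot.get_obs()["ft_force"],1))
E
```

```text
[0.5263511  0.39258767 0.06858655] flat: .528 .397 .061
(np.float64(215.66396603655767), np.float64(252.5161809253317)) (np.float64(211.5299821832565), np.float64(280.5852028748189)) (215.4372, 254) (209.039, 282.5)
[ 0.1  0.7 -0.4]
```

```bash
python3 -c "
from rig import job;print(job.hand_in())"
```

```text
the job is handed in; nothing more can be done
None
```

I handed the job in with the strap on its stop over the ring, the lever down and the arm clear; my last hard press on the lever had turned the strap about 0.07 rad off its stop, so I pushed it back with the lever already down, and the pictures show the cone, beaker and timer unmoved.

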